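# Clear the photo plate and present the bangle to the inspection camera

### The arm

A 6-joint arm with a two-finger parallel gripper is mounted at the origin on the work surface. World frame = base frame: x ahead of the robot, y to its left, z up, the work surface at z = 0. Lengths are in m, angles in rad, forces in N, time in s.
With the tool pointing down it reaches from about 0.35 to 0.975 m from the base axis. Payload 4.9 kg.
Tool frame: the origin (TCP) lies on the centre line of the jaws, within the pads' length; the fingertips stand manip.tip_reach ahead of it and the grasp point (between the pads) is the TCP (manip.tip_reach is the distance from the TCP to the fingertips, in m); z points along the fingers, y is the line along which they close (so a half turn about z gives the same grasp; the last joint's range is limited). The gripper opens to 85 mm and grips with 20 to 120 N. Pads are 22 mm wide; open, the fingers measure 114 mm over their backs; the gripper's body (76 mm by 85 mm) begins 54 mm behind the grasp point. The pads swing forward as they close: fully open they stand 13 mm farther back than shut.
Start: joints at [1.216, 0.053, 1.613, -0, 1.476, -0.119], TCP at [0.146, 0.608, 0.25] pointing down, gripper open.
Joint ranges: [-3.01, 3.01], [-1.01, 2.22], [0.06, 2.58], [-1.02, 4.17], [0.09, 2.62], [-3.14, 3.14]. Speed limits (rad/s): [2.57, 2.57, 3.14, 3.14, 3.14, 3.14].

### API

Orientations are given as a unit quaternion [w, x, y, z].
In Python, from plant import manip gives the robot as it stands. The module is installed in compiled form; this text tells all that it offers.
- The arm moves only by the tool move_arm, never from a script. Its argument "rows" is a list of rows, each a list of 7 numbers: the shift along the tool's x, y, z in cm, then the turn, a rotation vector about the tool's x, y, z in degrees, then the opening, from -1 (shut) to 1 (fully open). In form: [[tx, ty, tz, ax, ay, az, jaw], ...]. A call has 1 to 20 rows; each row shifts and turns the commanded pose from where the row before left it, along the tool's axes as they then stand; what a row does not reach is not made up. A row lasts 1/12 s, in which the tool goes at most 41.7 mm and 7.16 degrees, less where a joint would pass 70% of its speed; a pose out of reach is approached as far as the arm can. A call is refused whole if a number of a shift passes 4.17 or a number of a turn 7.16, either way. A call with a gripper value outside its range is refused whole. The fingers move at their own pace and stop on an object; the grip force is fixed at half the most. Time passes only in rows, so rows that do not move let the fingers close. It gives the time, the measured TCP pose, the force, the opening and the grip force at its end, in the units of the state.
- manip.state(): the state, without advancing time (a new reading comes with each control period).
- manip.grab_frame(name): name is "scene" or "top"; returns a dict with "img" (480x640x3 uint8, blue, green, red), "mtx" (3x3 intrinsics, pixels), "R" (3x3) and "t" (3): a world point X has camera coordinates R X + t. Camera axes: x right, y down, z forward; pixel columns grow to the right and rows downward; lengths in m; the calibration is good to about 2 mm. A picture is of the moment at which its call begins. There is no depth.
- manip.job_done(): hands the job in; it is judged then, once.
The state is a dict: "time": time; "joint_pos": joint angles; "joint_vel": joint speeds; "joint_efforts": joint torques, N m; "tool_pos": TCP position; "tool_rot": TCP orientation; "contact_force": force on the tool from outside, world axes, zero at the start; "ft_torque": the same for the moment, N m; "gripper_width": opening from 0.0 (shut) to 1.0 (fully open); "grasp_force": force on a finger pad.
Only numpy, scipy, OpenCV 4.12 (cv2) and the standard library are available. Lean on these libraries where they do the work, as an engineer would, in place of code of your own. Each camera call takes 0.05 s, during which the arm holds its last target. There are 200 camera calls.

### The job

Using the dark wooden scraper, and without touching the metal offcuts with the gripper, push all four offcuts off the camera's steel plate into its catch tray, then stand the scraper upright back on the bench. Then take the largest bangle out of the rack and finish while still holding it in the air in front of the lens: above the cross on the plate (12 cm from the lens), its centre level with and in line with the middle of the lens, and the camera looking straight through the ring. Leave the other two bangles in the rack, and the small finger ring lying on the bench, where they are.

Things in the scene. Friction and masses are not known exactly. Their poses are not given: they have to be found in the camera images.
- station: fixed photo station. Origin: on the bench under the centre of its steel plate (110 mm along x, 150 mm along y, top 24 mm above the bench, small cross engraved at its centre). The catch tray adjoins the plate on the -y side. On the +x side stands a black inspection camera, from x = 120 to 235 mm, top 178 mm above the bench, looking level along -x across the plate
- lens (a point): centre of the front glass of the camera lens, 150 mm above the bench; axes as the station, the camera looks along -x
- focus (a point): point in the air on the lens axis, 120 mm in front of the lens, straight above the engraved cross and 150 mm above the bench (126 mm above the plate); axes as the station: the centre of the bangle belongs here
- tray (a point): middle of the floor of the shallow aluminium catch tray, 110 mm to the -y side of the plate centre; axes as the station. Inside it spans 120 mm (x) by 65 mm (y), from the plate edge outwards; floor 3 mm, side walls 20 mm, far wall 32 mm above the bench
- scraper: dark wooden scraper, an upside-down T: foot 120 mm long (x), 20 mm thick (y), 30 mm high, with an upright grip 40 mm long (x), 20 mm thick (y) rising from the middle of the foot to 80 mm above the underside. Origin: centre of the underside; z up. 0.10 to 0.21 kg. It stands on the bench between the plate and the rack
- rack: fixed wooden bangle rack, 90 mm (x) by 220 mm (y, along the rack). Origin: centre of the underside. Three slots along y (at -70, 0, 70 mm); in each a bangle stands on edge between two thin dividers, tops 42 mm above the bench, faces 8 mm either side of the bangle mid-plane
- bangle_large: the one to present, largest of the three: plain polished silver bangle, 78 mm outside diameter, wall 4 mm thick radially, 14 mm wide along its axis. Origin: centre of the ring; y is the ring axis. At the start it stands on edge in one of the rack slots, axis along the rack, centre 55.5 mm above the bench, about 0.05 to 0.1 kg
- bangle_medium: plain polished silver bangle, 64 mm outside diameter, wall 4 mm thick radially, 14 mm wide along its axis. Origin: centre of the ring; y is the ring axis. At the start it stands on edge in one of the rack slots, axis along the rack, centre 47.0 mm above the bench. Bystander
- bangle_small: plain polished silver bangle, 58 mm outside diameter, wall 4 mm thick radially, 14 mm wide along its axis. Origin: centre of the ring; y is the ring axis. At the start it stands on edge in one of the rack slots, axis along the rack, centre 43.0 mm above the bench. Bystander
- chip_strip: loose brass offcut, straight strip 24 x 8 x 6 mm, 12 g, lying on the plate. Origin: centre of its underside
- chip_disc: loose brass offcut, disc 16 mm across, 6 mm thick, 12 g, lying on the plate. Origin: centre of its underside
- chip_square: loose brass offcut, block 14 x 12 x 6 mm, 12 g, lying on the plate. Origin: centre of its underside
- chip_angle: loose brass offcut, L-shaped piece about 18 x 16 x 6 mm, 12 g, lying on the plate. Origin: centre of its underside
- ring_blank: plain finger ring, 26 mm across, 8 mm high, lying flat on the bench between scraper and jar. Origin: centre of its underside. Bystander
Not all that is in view belongs to the job. Leave any orange look-alike of the bangle_large alone.

How it is judged:
By the outcome, as a careful person would: the job done as asked, in the order asked, and still so for the second after the job is handed in, while the arm keeps its last pose, push and grip.
It also fails if it takes over 67 s, if anything falls off the work surface, if the arm or the gripper's body presses on something with over 40 N, if the wrist force passes 120 N, or if a joint passes its speed limit or range.

## Working session

There is one attempt and no reset: what is moved stays moved. The work goes in short steps, Python scripts to look and compute and a tool call to move; the robot and the scene stay as the last step left them, time stands still between calls to the robot, and variables do not carry over. Pictures are saved under pics/ and viewed, at most 10 in all, crops included, and the job is handed in when it is done.

Besides the shell and the picture viewer there is one more tool, called after ">>>" by a JSON object that holds its "fn" and its "kwargs", one argument or row to a line. move_arm: Moves the arm, as the interface text tells. Its arguments: {"type":"object","properties":{"rows":{"type":"array","items":{"type":"array","items":{"type":"number"}}}},"required":["rows"]}

```bash
mkdir -p pics
cat > h.py <<'E'
import numpy as np, cv2
from plant import manip
def cam(n):
    f=manip.grab_frame(n); return f["img"],np.array(f["mtx"]),np.array(f["R"]),np.array(f["t"])
def ray(c,uv,z):
    _,K,R,t=c; d=R.T@np.linalg.inv(K)@np.array([uv[0],uv[1],1.]); o=-R.T@t
    return o+d*(z-o[2])/d[2]
def proj(c,X):
    _,K,R,t=c; p=K@(R@np.array(X,float)+t); return p[:2]/p[2]
E
python3 - <<'E'
from h import *
for n in("scene","top"):
    c=cam(n); cv2.imwrite(f"pics/{n}0.png",c[0]); np.savez(f"pics/{n}0.npz",*c); print(n,-c[2].T@c[3],c[2][2])
s=manip.state(); print(s, manip.tip_reach)
E
```

```text
scene [ 1.25815737 -0.37544594  0.60884243] [-0.71619367  0.42114971 -0.55650656]
top [0.54794352 0.00447734 1.16588354] [ 0.0527803   0.0061117  -0.99858745]
{'time': 0.1, 'joint_pos': array([ 1.21602095e+00,  5.33127632e-02,  1.61415038e+00,  4.74280230e-05,
        1.47598410e+00, -1.19000399e-01]), 'joint_vel': array([ 0.00112167, -0.00211172, -0.00607016, -0.00079578, -0.00056337,
       -0.0006036 ]), 'joint_efforts': array([ 6.84257157e-04, -3.94904423e+01, -3.71360779e+01, -1.08426002e-04,
        3.92949645e-03, -7.56653833e-06]), 'tool_pos': array([0.14580374, 0.60722034, 0.24917609]), 'tool_rot': array([-2.40562781e-04,  1.17616822e-01,  9.93058620e-01, -8.95860162e-04]), 'contact_force': array([-0.60726694, -0.61185556, -0.34119403]), 'ft_torque': array([-0.0116446 ,  0.00625442,  0.02085855]), 'grasp_force': 0.0, 'gripper_width': 0.9998575373577708} 0.019
```

View pics/scene0.png

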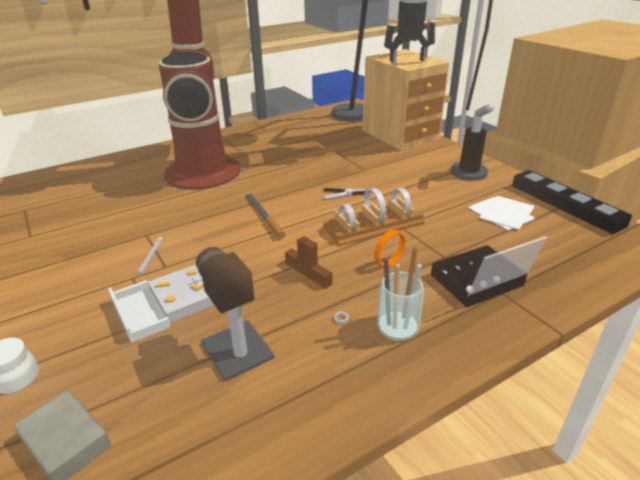

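View pics/top0.png

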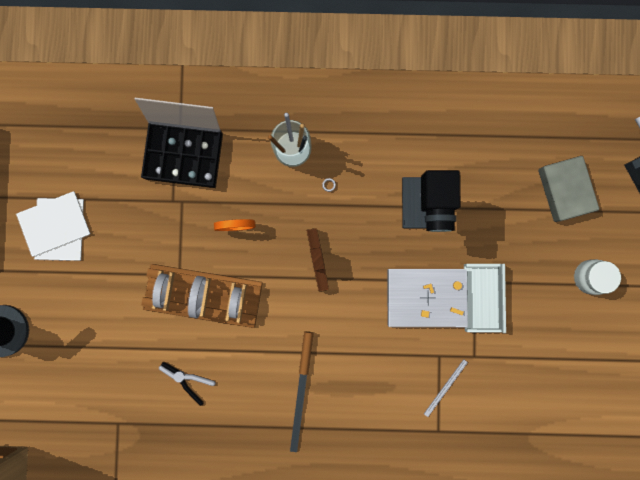

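The top view shows the plate at about (428,298), the tray at (486,298), the scraper at (318,260) and the rack at (203,296) with bangles at (161,291), (197,297) and (236,301). The finger ring is at (329,185), and the orange look-alike at (235,225). The scene view confirms the layout.

Run:
```python
from h import *
z=np.load("pics/top0.npz"); c=[z[k] for k in z.files]
im=c[0]
a=cv2.resize(im[225:340,385:515],None,fx=5,fy=5,interpolation=cv2.INTER_CUBIC)  #650x575
cv2.imwrite("pics/cropA.png",a)
b=cv2.resize(im[220:340,140:340],None,fx=4,fy=4,interpolation=cv2.INTER_CUBIC)
cv2.imwrite("pics/cropB.png",b)
for n,uv,h in [("plate",(428,298),.024),("scr",(317.5,260),.03),("rack",(203,296),.02),("ring",(329,185),.004),("lensish",(440,225),.15),("jar",(291,143),.05)]:
    print(n,ray(c,uv,h).round(4))
hsv=cv2.cvtColor(im,cv2.COLOR_BGR2HSV)
m=cv2.inRange(hsv,(10,120,120),(35,255,255)); m[:265]=0;m[330:]=0;m[:,:388]=0;m[:,470:]=0
n,l,s,ce=cv2.connectedComponentsWithStats(m)
for i in range(1,n):
    if s[i,4]>8: print(s[i],ce[i].round(1),ray(c,ce[i],.03).round(4))
```

```text
plate [ 0.5036 -0.2005  0.024 ]
scr [0.571  0.0121 0.03  ]
rack [0.4969 0.2301 0.02  ]
ring [ 0.7192 -0.0068  0.004 ]
lensish [ 0.6333 -0.1966  0.15  ]
jar [0.7907 0.0674 0.05  ]
[388 265  75   4 226] [424.8 266. ] [ 0.5644 -0.1925  0.03  ]
[453 282   9   8  52] [457.1 285.1] [ 0.5296 -0.2543  0.03  ]
[423 284  11   9  42] [429.  287.5] [ 0.5238 -0.201   0.03  ]
[450 308  13   7  49] [456.4 311. ] [ 0.4806 -0.2534  0.03  ]
[421 311   8   6  44] [424.7 313.6] [ 0.4742 -0.1935  0.03  ]
[388 327  76   3  97] [422.4 328.8] [ 0.4455 -0.1896  0.03  ]
```

View pics/cropA.png

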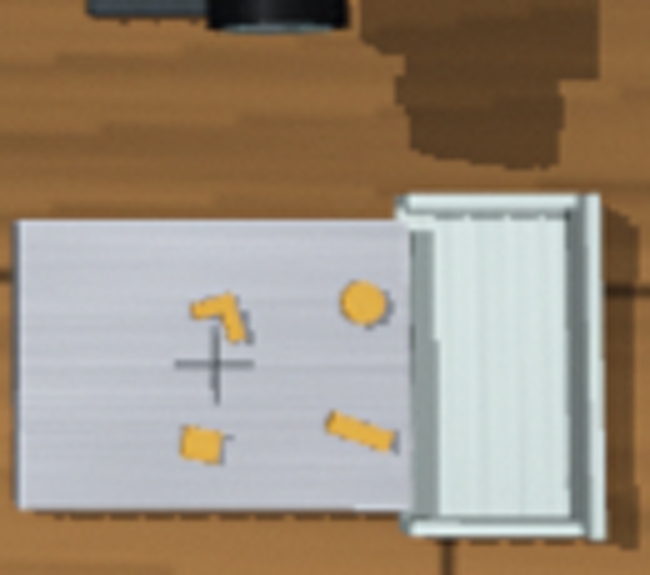

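View pics/cropB.png

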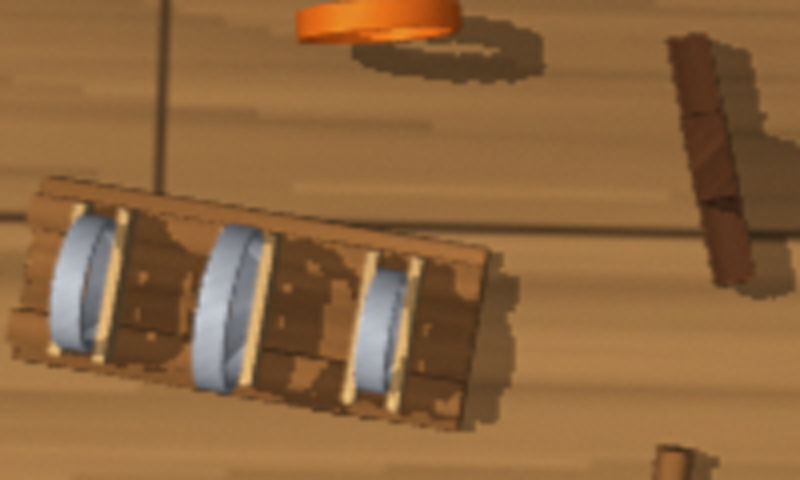

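The enlarged crops show the cross at top-view pixel (428.2,297.8). The plate spans columns 388–467 and rows 269–327. The middle bangle, about 41 px across, is the largest, and the scraper's foot corners are clear.

Run:
```python
from h import *
z=np.load("pics/top0.npz"); c=[z[k] for k in z.files]
A=lambda x,y:(x/5+385-.4,y/5+225-.4)
B=lambda x,y:(x/4+140-.4,y/4+220-.4)
def P(n,uv,h): 
    r=ray(c,uv,h); print(n,r[:2].round(4)); return r
P("cross",A(216,364),.024)
q=[P("pl",A(*p),.024) for p in[(18,221),(410,228),(410,508),(18,508)]]; print(np.mean(q,0))
w=[P("tray",A(*p),h) for p,h in[((400,197),.02),((605,197),.032),((605,540),.032),((405,534),.02)]]
P("lens",A(278,28),.15)
f=[P("foot",B(*p),.03) for p in[(668,40),(708,35),(750,278),(715,285)]]; print(np.mean(f,0))
d=(f[0]+f[1]-f[2]-f[3]);print("scr x yaw",np.degrees(np.arctan2(d[1],d[0])))
g=[P("grip",B(*p),.08) for p in[(681,118),(722,112),(740,202),(702,210)]]; print(np.mean(g,0))
r=[P("rack",B(*p),.012) for p in[(45,178),(490,248),(465,430),(10,360)]]; print(np.mean(r,0))
d=r[0]-r[1]+r[3]-r[2];print("rack y heading",np.degrees(np.arctan2(d[1],d[0])))
for n,p in[("L",(229,308)),("M",(83,284)),("S",(382,332))]: P(n,B(*p),.05)
# dividers tops middle right: 
P("divR",B(275,236),.042);P("divR",B(248,384),.042)
```

```text
cross [ 0.5047 -0.2001]
pl [ 0.5575 -0.1236]
pl [ 0.5584 -0.2735]
pl [ 0.4519 -0.2746]
pl [ 0.4483 -0.1255]
[ 0.50400333 -0.1992865   0.024     ]
tray [ 0.5702 -0.2705]
tray [ 0.5718 -0.3454]
tray [ 0.4423 -0.3463]
tray [ 0.4417 -0.2738]
lens [ 0.6244 -0.197 ]
foot [0.6286 0.0343]
foot [0.6314 0.0152]
foot [ 0.5161 -0.0075]
foot [0.5124 0.009 ]
[0.57212113 0.01275862 0.03      ]
scr x yaw 11.706178751649801
grip [0.5895 0.0262]
grip [0.5927 0.0075]
grip [ 0.5519 -0.0016]
grip [0.5478 0.0156]
[0.57048111 0.01190107 0.08      ]
rack [0.5558 0.335 ]
rack [0.5271 0.1183]
rack [0.4394 0.1278]
rack [0.4676 0.3485]
[0.49744146 0.23240663 0.012     ]
rack y heading 82.58276247383176
L [0.4969 0.2357]
M [0.5064 0.3044]
S [0.4874 0.1638]
divR [0.5308 0.2168]
divR [0.4612 0.2272]
```

```bash
cat >> h.py <<'E'
from scipy.spatial.transform import Rotation as Ro
def plan(p,head):
    """turn (deg, tool axes) then shift (cm, in turned tool axes) to TCP p, tool down, tool y at heading"""
    s=manip.state(); w,x,y,z=s["tool_rot"]; R=Ro.from_quat([x,y,z,w])
    h=np.radians(head); Y=np.array([np.cos(h),np.sin(h),0]); Z=np.array([0,0,-1.]); X=np.cross(Y,Z)
    T=Ro.from_matrix(np.c_[X,Y,Z])
    print("t %.2f pos"%s["time"],s["tool_pos"].round(4),"turn",np.degrees((R.inv()*T).as_rotvec()).round(2),"shift",(T.inv().apply(np.array(p)-s["tool_pos"])*100).round(2),
     "F",s["contact_force"].round(1),"w %.3f g %.1f"%(s["gripper_width"],s["grasp_force"]),"j6 %.2f"%s["joint_pos"][5])
E
python3 -c "
from h import *
plan((.571,.012,.18),101.7)"
```

```text
t 0.10 pos [0.1458 0.6072 0.2492] turn [ -0.1   -0.04 -25.21] shift [-29.57 -66.91   6.92] F [-0.6 -0.6 -0.3] w 1.000 g 0.0 j6 -0.12
```

>>> {"fn": "move_arm", "kwargs": {
  "rows": [
    [0,0,0,0,0,-6.3,1],
    [0,0,0,0,0,-6.3,1],
    [0,0,0,0,0,-6.3,1],
    [0,0,0,0,0,-6.3,1],
    [-1.5,-3.35,0,0,0,0,1],
    [-1.5,-3.35,0,0,0,0,1],
    [-1.5,-3.35,0,0,0,0,1],
    [-1.5,-3.35,0,0,0,0,1],
    [-1.5,-3.35,0,0,0,0,1],
    [-1.5,-3.35,0,0,0,0,1],
    [-1.5,-3.35,0,0,0,0,1],
    [-1.5,-3.35,0,0,0,0,1],
    [-1.5,-3.35,0,0,0,0,1],
    [-1.5,-3.35,0,0,0,0,1],
    [-1.5,-3.35,0,0,0,0,1],
    [-1.5,-3.35,0,0,0,0,1],
    [-1.5,-3.35,0,0,0,0,1],
    [-1.5,-3.35,0,0,0,0,1],
    [-1.5,-3.35,0,0,0,0,1],
    [-1.5,-3.35,0,0,0,0,1]
  ]
}}

```text
time: 1.77
tool_pos: [0.4901, 0.1297, 0.2499]
tool_rot: [-0.0, -0.102, 0.995, 0.0]
contact_force: [0.7, -0.1, -0.5]
gripper_width: 0.998
grasp_force: 0.0
```

```bash
python3 -c "
from h import *
plan((.571,.012,.15),101.7)"
```

```text
t 1.77 pos [0.4901 0.1297 0.2499] turn [ 0.01 -0.02 -0.03] shift [ -5.53 -13.16   9.99] F [ 0.7 -0.1 -0.5] w 0.998 g 0.0 j6 -1.66
```

>>> {"fn": "move_arm", "kwargs": {
  "rows": [
    [-1.4,-3.3,1,0,0,0,1],
    [-1.4,-3.3,1,0,0,0,1],
    [-1.4,-3.3,1,0,0,0,1],
    [-1.33,-3.26,1,0,0,0,1],
    [0,0,3,0,0,0,1],
    [0,0,3,0,0,0,1],
    [0,0,2,0,0,0,1],
    [0,0,0,0,0,0,1],
    [0,0,0,0,0,0,1]
  ]
}}

```text
time: 2.52
tool_pos: [0.5692, 0.0139, 0.1287]
tool_rot: [-0.002, -0.102, 0.995, 0.0]
contact_force: [0.1, 0.9, 0.9]
gripper_width: 0.998
grasp_force: 0.0
```

```bash
python3 -c "
from h import *
plan((.571,.012,.062),101.7)
c=cam('scene'); cv2.imwrite('pics/s1.png',cv2.resize(c[0][180:340,220:420],None,fx=4,fy=4))"
```

```text
t 2.52 pos [0.5692 0.0139 0.1287] turn [ 0.07 -0.21 -0.01] shift [-0.14 -0.22  6.67] F [0.1 0.9 0.9] w 0.998 g 0.0 j6 -1.88
```

View pics/s1.png

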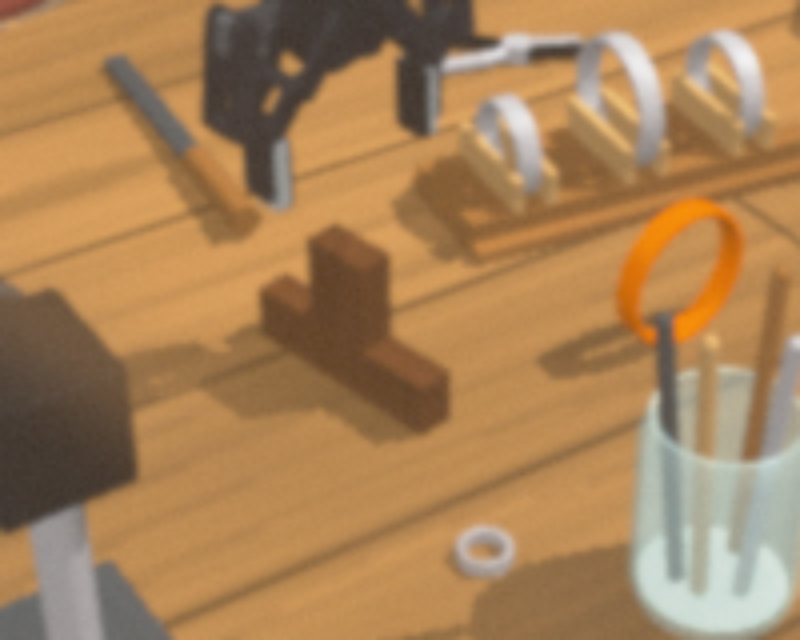

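The open fingers (tips at about (270,195) and (430,130) in the crop) straddle the scraper grip at (350,240), and the bangles are undisturbed. Next I lower and close.

>>> {"fn": "move_arm", "kwargs": {
  "rows": [
    [-0.1,-0.2,2,0,0,0,1],
    [0,0,2,0,0,0,1],
    [0,0,1.7,0,0,0,1],
    [0,0,1,0,0,0,1],
    [0,0,0,0,0,0,-1],
    [0,0,0,0,0,0,-1],
    [0,0,0,0,0,0,-1],
    [0,0,0,0,0,0,-1],
    [0,0,0,0,0,0,-1],
    [0,0,0,0,0,0,-1],
    [0,0,0,0,0,0,-1],
    [0,0,0,0,0,0,-1],
    [0,0,0,0,0,0,-1],
    [0,0,0,0,0,0,-1]
  ]
}}

```text
time: 3.73
tool_pos: [0.5729, 0.0118, 0.0648]
tool_rot: [0.001, -0.102, 0.995, -0.0]
contact_force: [-0.8, -0.3, 5.9]
gripper_width: 0.228
grasp_force: 59.9
```

```bash
python3 -c "
from h import *
plan((.571,.012,.062),101.7);plan((.505,-.155,.142),90.9)"
```

```text
t 3.73 pos [0.5729 0.0118 0.0648] turn [-0.04  0.13 -0.01] shift [0.18 0.05 0.28] F [-0.8 -0.3  5.9] w 0.228 g 59.9 j6 -1.88
t 3.73 pos [0.5729 0.0118 0.0648] turn [-0.03  0.13 10.79] shift [  7.05 -16.57  -7.72] F [-0.8 -0.3  5.9] w 0.228 g 59.9 j6 -1.88
```

>>> {"fn": "move_arm", "kwargs": {
  "rows": [
    [0,0,-2,0,0,0,-1],
    [0,0,-3,0,0,0,-1],
    [0,0,-2.7,0,0,0,-1],
    [0,0,0,0,0,5.4,-1],
    [0,0,0,0,0,5.4,-1],
    [1,-2.4,0,0,0,0,-1],
    [1,-2.4,0,0,0,0,-1],
    [1,-2.4,0,0,0,0,-1],
    [1,-2.4,0,0,0,0,-1],
    [1,-2.4,0,0,0,0,-1],
    [1,-2.4,0,0,0,0,-1],
    [1,-2.1,0,0,0,0,-1],
    [0,0,0,0,0,0,-1],
    [0,0,0,0,0,0,-1],
    [0,0,0,0,0,0,-1]
  ]
}}

```text
time: 4.98
tool_pos: [0.5041, -0.1536, 0.1397]
tool_rot: [-0.0, -0.008, 1.0, 0.001]
contact_force: [0.1, 0.3, -1.7]
gripper_width: 0.227
grasp_force: 59.3
```

```bash
python3 -c "
from h import *
plan((.504,-.155,.0898),90.9)
c=cam('scene'); a=cv2.resize(c[0][200:360,80:280],None,fx=4,fy=4); cv2.imwrite('pics/s2.png',a)"
```

```text
t 4.98 pos [ 0.5041 -0.1536  0.1397] turn [ 0.06 -0.05 -0.03] shift [ 0.01 -0.14  4.99] F [ 0.1  0.3 -1.7] w 0.227 g 59.3 j6 -2.02
```

View pics/s2.png

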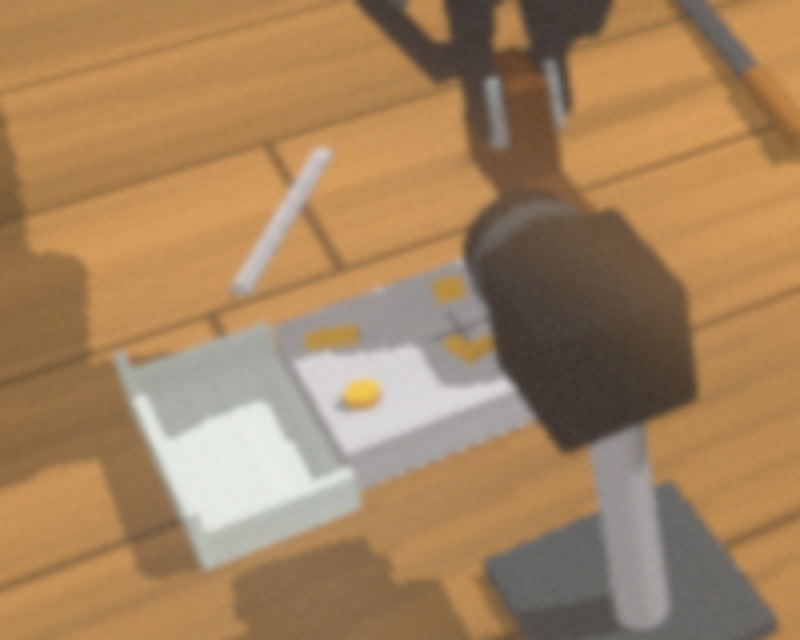

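The scraper hangs squarely in the jaws above the +y part of the plate. The four offcuts are visible on the tray side of it, around (360,330) in the crop. I lower it onto the plate.

>>> {"fn": "move_arm", "kwargs": {
  "rows": [
    [0,-0.1,2,0,0,0,-1],
    [0,0,2,0,0,0,-1],
    [0,0,0.7,0,0,0,-1],
    [0,0,0.2,0,0,0,-1],
    [0,0,0,0,0,0,-1],
    [0,0,0,0,0,0,-1]
  ]
}}

```text
time: 5.53
tool_pos: [0.5052, -0.1549, 0.0922]
tool_rot: [0.001, -0.008, 1.0, -0.0]
contact_force: [-0.4, -0.6, -1.3]
gripper_width: 0.221
grasp_force: 59.4
```

>>> {"fn": "move_arm", "kwargs": {
  "rows": [
    [0,0,0.15,0,0,0,-1],
    [0,0,0,0,0,0,-1],
    [0,0,0,0,0,0,-1]
  ]
}}

```text
time: 5.78
tool_pos: [0.5048, -0.1552, 0.0905]
tool_rot: [0.001, -0.008, 1.0, -0.0]
contact_force: [-0.3, 0.5, -2.1]
gripper_width: 0.229
grasp_force: 59.3
```

>>> {"fn": "move_arm", "kwargs": {
  "rows": [
    [0,-0.5,0,0,0,0,-1],
    [0,-0.7,0,0,0,0,-1],
    [0,-0.7,0,0,0,0,-1],
    [0,-0.7,0,0,0,0,-1],
    [0,-0.7,0,0,0,0,-1],
    [0,-0.7,0,0,0,0,-1],
    [0,-0.7,0,0,0,0,-1],
    [0,-0.7,0,0,0,0,-1],
    [0,-0.7,0,0,0,0,-1],
    [0,-0.7,0,0,0,0,-1],
    [0,-0.7,0,0,0,0,-1],
    [0,-0.7,0,0,0,0,-1],
    [0,-0.7,0,0,0,0,-1],
    [0,-0.7,0,0,0,0,-1],
    [0,-0.7,0,0,0,0,-1],
    [0,-0.7,0,0,0,0,-1],
    [0,-0.7,0,0,0,0,-1],
    [0,-0.7,0,0,0,0,-1],
    [0,-0.7,0,0,0,0,-1],
    [0,0,0,0,0,0,-1]
  ]
}}

```text
time: 7.45
tool_pos: [0.5066, -0.2875, 0.09]
tool_rot: [0.0, -0.007, 1.0, -0.0]
contact_force: [0.0, 0.9, -1.1]
gripper_width: 0.226
grasp_force: 59.3
```

```bash
python3 -c "
from h import *
plan((.506,-.287,.0905),90.9)
c=cam('scene'); a=cv2.resize(c[0][220:360,80:280],None,fx=4,fy=4); cv2.imwrite('pics/s3.png',a)"
```

```text
t 7.45 pos [ 0.5066 -0.2875  0.09  ] turn [-0.05  0.03 -0.07] shift [ 0.06  0.05 -0.05] F [ 0.   0.9 -1.1] w 0.226 g 59.3 j6 -2.23
```

View pics/s3.png

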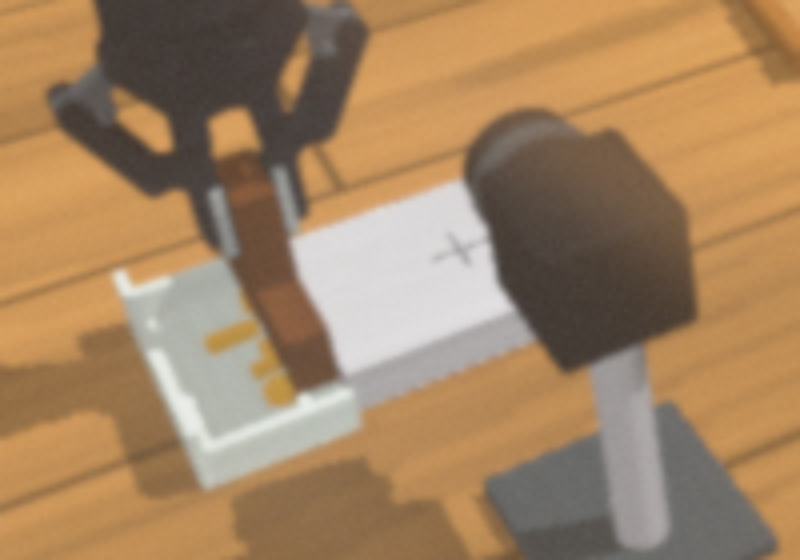

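The plate is clear, and the offcuts are in the tray at around (260,360) in the crop. I lift and take the scraper back.

>>> {"fn": "move_arm", "kwargs": {
  "rows": [
    [0,0,-2,0,0,0,-1],
    [0,0,-3,0,0,0,-1],
    [0,3,0,0,0,0,-1],
    [0,3,0,0,0,0,-1],
    [0,3,0,0,0,0,-1],
    [0,3,0,0,0,0,-1],
    [0,3,0,0,0,0,-1],
    [0,0,0,0,0,0,-1]
  ]
}}

```text
time: 8.17
tool_pos: [0.5034, -0.1315, 0.1393]
tool_rot: [-0.0, -0.01, 1.0, 0.001]
contact_force: [0.0, -0.0, -1.3]
gripper_width: 0.226
grasp_force: 59.5
```

```bash
python3 -c "
from h import *
plan((.573,.012,.0650),101.7)
c=cam('top'); np.savez('pics/top1.npz',*c)
hsv=cv2.cvtColor(c[0],cv2.COLOR_BGR2HSV)
m=cv2.inRange(hsv,(12,140,90),(35,255,255)); m[:262]=0;m[334:]=0;m[:,:388]=0;m[:,508:]=0
n,l,s,ce=cv2.connectedComponentsWithStats(m)
for i in range(1,n):
    if s[i,4]>8: print(s[i],ray(c,ce[i],.006).round(4))
cv2.imwrite('pics/t1.png',cv2.resize(c[0][240:340,380:520],None,fx=4,fy=4))
"
```

```text
t 8.17 pos [ 0.5034 -0.1315  0.1393] turn [  0.17  -0.04 -10.56] shift [-9.72 12.64  7.43] F [ 0.  -0.  -1.3] w 0.226 g 59.5 j6 -1.99
[388 262  11   6  45] [ 0.5675 -0.1327  0.006 ]
[402 262 106  20 418] [ 0.5681 -0.2389  0.006 ]
[473 280   8   7  46] [ 0.5346 -0.2978  0.006 ]
[506 285   2  49  50] [ 0.4844 -0.3567  0.006 ]
[473 292   8   4  20] [ 0.5142 -0.2973  0.006 ]
[481 307   7   4  23] [ 0.4846 -0.3123  0.006 ]
[388 331  17   3  20] [ 0.4344 -0.1413  0.006 ]
[477 333  25   1  25] [ 0.4384 -0.3223  0.006 ]
```

View pics/t1.png

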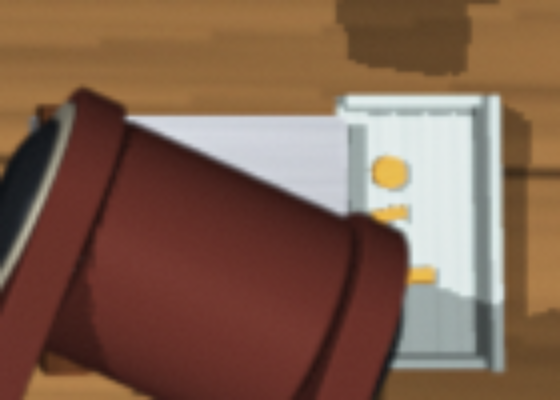

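The disc at (390,172) and two more pieces are in the tray. The arm hides the fourth, so I'll check it later. Now I put the scraper back.

>>> {"fn": "move_arm", "kwargs": {
  "rows": [
    [0,0,0,0,0,-5.3,-1],
    [0,0,0,0,0,-5.3,-1],
    [-1.6,2.1,0,0,0,0,-1],
    [-1.6,2.1,0,0,0,0,-1],
    [-1.6,2.1,0,0,0,0,-1],
    [-1.6,2.1,0,0,0,0,-1],
    [-1.6,2.1,0,0,0,0,-1],
    [-1.7,2.1,0,0,0,0,-1],
    [0,0,2,0,0,0,-1],
    [0,0,2,0,0,0,-1],
    [0,0,2,0,0,0,-1],
    [0,0,1,0,0,0,-1],
    [0,0,0.2,0,0,0,-1],
    [0,0,0,0,0,0,-1],
    [0,0,0,0,0,0,-1]
  ]
}}

```text
time: 9.47
tool_pos: [0.575, 0.0062, 0.0689]
tool_rot: [0.001, -0.1, 0.995, -0.0]
contact_force: [-0.2, -0.3, -0.9]
gripper_width: 0.226
grasp_force: 59.7
```

>>> {"fn": "move_arm", "kwargs": {
  "rows": [
    [0,0,0.25,0,0,0,-1],
    [0,0,0.1,0,0,0,-1],
    [0,0,0,0,0,0,-1],
    [0,0,0,0,0,0,-1]
  ]
}}

```text
time: 9.8
tool_pos: [0.5744, 0.0066, 0.0648]
tool_rot: [0.0, -0.1, 0.995, -0.0]
contact_force: [1.0, -0.3, -1.4]
gripper_width: 0.23
grasp_force: 59.7
```

>>> {"fn": "move_arm", "kwargs": {
  "rows": [
    [0,0,0.1,0,0,0,-1],
    [0,0,0.05,0,0,0,-1],
    [0,0,0,0,0,0,-1]
  ]
}}

```text
time: 10.05
tool_pos: [0.5746, 0.0066, 0.0648]
tool_rot: [0.0, -0.1, 0.995, -0.0]
contact_force: [-5.1, -0.3, 8.0]
gripper_width: 0.224
grasp_force: 61.0
```

>>> {"fn": "move_arm", "kwargs": {
  "rows": [
    [0,0,0,0,0,0,0.2],
    [0,0,0,0,0,0,0.2],
    [0,0,0,0,0,0,0.2],
    [0,0,0,0,0,0,0.2],
    [0,0,0,0,0,0,0.2],
    [0,0,-1,0,0,0,0.2],
    [0,0,-3,0,0,0,0.2],
    [0,0,-4,0,0,0,0.2],
    [0,0,-4,0,0,0,0.2],
    [0,0,-2,0,0,0,0.2],
    [0,0,0,0,0,0,0.2],
    [0,0,0,0,0,0,0.2]
  ]
}}

```text
time: 11.05
tool_pos: [0.5752, 0.0066, 0.2056]
tool_rot: [0.002, -0.1, 0.995, -0.0]
contact_force: [0.2, -0.1, -0.9]
gripper_width: 0.6
grasp_force: 0.0
```

```bash
python3 -c "
from h import *
plan((.497,.234,.16),82)
"
```

```text
t 11.05 pos [0.5752 0.0066 0.2056] turn [-0.04  0.26 19.49] shift [10.91 21.43  4.56] F [ 0.2 -0.1 -0.9] w 0.600 g 0.0 j6 -1.89
```

>>> {"fn": "move_arm", "kwargs": {
  "rows": [
    [0,0,0,0,0,6.5,0.2],
    [0,0,0,0,0,6.5,0.2],
    [0,0,0,0,0,6.5,0.2],
    [1.5,3,0,0,0,0,0.2],
    [1.5,3,0,0,0,0,0.2],
    [1.5,3,0,0,0,0,0.2],
    [1.6,3.1,0,0,0,0,0.2],
    [1.6,3.1,1,0,0,0,0.2],
    [1.6,3.1,1.5,0,0,0,0.2],
    [1.6,3.1,2,0,0,0,0.2],
    [0,0,0,0,0,0,0.2],
    [0,0,0,0,0,0,0.2]
  ]
}}

```text
time: 12.05
tool_pos: [0.493, 0.2345, 0.154]
tool_rot: [-0.003, 0.068, 0.998, -0.001]
contact_force: [-0.7, -0.5, -0.1]
gripper_width: 0.607
grasp_force: 0.0
```

```bash
python3 -c "
from h import *
plan((.497,.234,.099),82)
c=cam('scene'); cv2.imwrite('pics/s4.png',cv2.resize(c[0][140:300,240:440],None,fx=4,fy=4))
z=np.load('pics/scene0.npz'); c0=[z[k] for k in z.files]
a=np.radians(82); C=np.array([.497,.234,.0555]); X=np.array([np.sin(a),-np.cos(a),0])
Y=np.array([np.cos(a),np.sin(a),0])
for p in(C+[0,0,.039],C-[0,0,.039],C+.039*X,C-.039*X):
  for s in(-.007,.007): print((proj(c,p+s*Y)-[240,140])*4)
"
```

```text
t 12.05 pos [0.493  0.2345 0.154 ] turn [-0.19 -0.36  0.18] shift [-0.4   0.01  5.5 ] F [-0.7 -0.5 -0.1] w 0.607 g 0.0 j6 -1.13
[530.51777465 200.06901521]
[552.60006655 194.9440884 ]
[524.47876866 319.88225714]
[545.73921122 314.48396824]
[561.82408062 292.90195215]
[583.94601785 287.35677342]
[494.86459675 231.06912587]
[516.08682085 226.05537902]
```

View pics/s4.png

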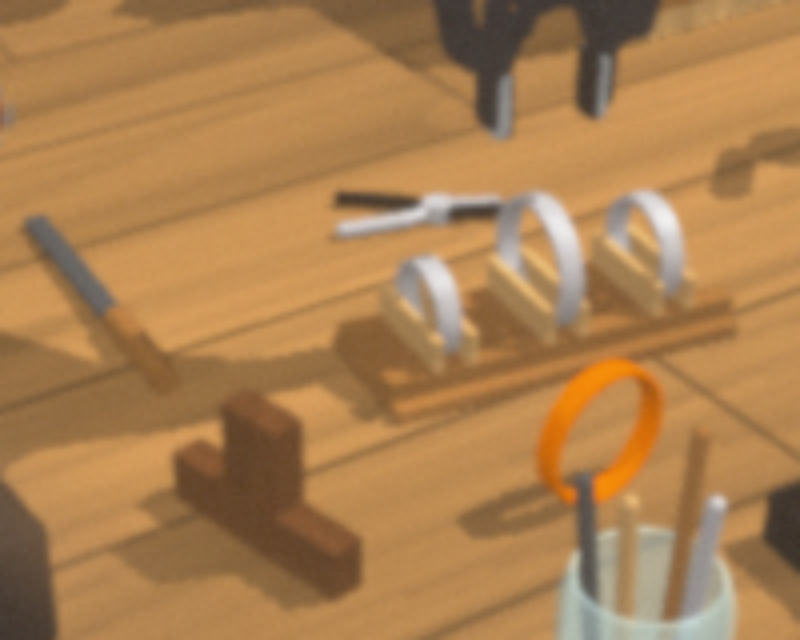

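The scraper stands upright at (265,500), and the largest bangle at (540,260) matches the predicted projection. The fingers are centred above it. Next I lower and grip.

>>> {"fn": "move_arm", "kwargs": {
  "rows": [
    [-0.35,0,1.5,-0.2,-0.3,0.1,0.2],
    [0,0,1.5,0,0,0,0.2],
    [0,0,1.5,0,0,0,0.2],
    [0,0,0.9,0,0,0,0.2],
    [0,0,0,0,0,0,0.2],
    [0,0,0,0,0,0,0.2],
    [0,0,0,0,0,0,0.2]
  ]
}}

```text
time: 12.68
tool_pos: [0.5006, 0.2332, 0.1049]
tool_rot: [0.003, 0.071, 0.997, 0.002]
contact_force: [0.3, 1.1, 0.8]
gripper_width: 0.597
grasp_force: 0.0
```

```bash
python3 -c "
from h import *
plan((.497,.234,.099),82)
"
```

```text
t 12.68 pos [0.5006 0.2332 0.1049] turn [ 0.23  0.38 -0.16] shift [0.36 0.03 0.59] F [0.3 1.1 0.8] w 0.597 g 0.0 j6 -1.13
```

```bash
cat >> h.py <<'E'
def avg(p,head,n=10):
    P=[];Q=[]
    for i in range(n):
        manip.grab_frame("scene"); s=manip.state(); P.append(s["tool_pos"]); w,x,y,z=s["tool_rot"]; Q.append([x,y,z,w])
    R=Ro.from_quat(Q).mean(); pos=np.mean(P,0)
    h=np.radians(head); Y=np.array([np.cos(h),np.sin(h),0]); Z=np.array([0,0,-1.]); T=Ro.from_matrix(np.c_[np.cross(Y,Z),Y,Z])
    print("t %.2f"%s["time"],"mean",pos.round(4),"sd",np.std(P,0).round(4),"turn",np.degrees((R.inv()*T).as_rotvec()).round(2),"shift",(T.inv().apply(np.array(p)-pos)*100).round(2),"g %.1f"%s["grasp_force"],"F",s["contact_force"].round(1))
E
python3 -c "
from h import *
avg((.497,.234,.099),82)
"
```

```text
t 13.18 mean [0.5001 0.2335 0.1046] sd [0.0004 0.0001 0.0005] turn [ 0.23  0.37 -0.11] shift [0.32 0.   0.56] g 0.0 F [-0.3 -0.6  0.1]
```

>>> {"fn": "move_arm", "kwargs": {
  "rows": [
    [0.15,0,0.25,0.1,0.15,0,0.2],
    [0.15,0,0.25,0.1,0.15,0,0.2],
    [0,0,0,0,0,0,0.2],
    [0,0,0,0,0,0,0.2]
  ]
}}

```text
time: 13.52
tool_pos: [0.4963, 0.2338, 0.0983]
tool_rot: [-0.0, 0.071, 0.997, -0.0]
contact_force: [0.0, 0.5, 0.4]
gripper_width: 0.595
grasp_force: 0.0
```

```bash
python3 -c "
from h import *
avg((.497,.234,.099),82,4)
"
```

```text
t 13.72 mean [0.4967 0.2339 0.0987] sd [0.0001 0.     0.0001] turn [-0.   -0.01 -0.11] shift [-0.03  0.02 -0.03] g 0.0 F [ 0.6 -0.1  0.7]
```

Aligned. Close, then lift.

>>> {"fn": "move_arm", "kwargs": {
  "rows": [
    [0,0,0,0,0,0,-1],
    [0,0,0,0,0,0,-1],
    [0,0,0,0,0,0,-1],
    [0,0,0,0,0,0,-1],
    [0,0,0,0,0,0,-1],
    [0,0,0,0,0,0,-1],
    [0,0,0,0,0,0,-1],
    [0,0,0,0,0,0,-1]
  ]
}}

```text
time: 14.38
tool_pos: [0.4968, 0.234, 0.099]
tool_rot: [0.0, 0.071, 0.997, 0.0]
contact_force: [0.3, 0.1, 0.9]
gripper_width: 0.138
grasp_force: 58.5
```

```bash
python3 -c "
from h import *
avg((.497,.234,.099),82,4)
"
```

```text
t 14.58 mean [0.4968 0.2339 0.099 ] sd [0. 0. 0.] turn [ 0.01  0.02 -0.11] shift [-0.02  0.01 -0.  ] g 58.6 F [-0.6  0.4  1.5]
```

>>> {"fn": "move_arm", "kwargs": {
  "rows": [
    [0,0,-0.5,0,0,0,-1],
    [0,0,-1,0,0,0,-1],
    [0,0,-1.5,0,0,0,-1],
    [0,0,-2,0,0,0,-1],
    [0,0,-2,0,0,0,-1],
    [0,0,-2,0,0,0,-1],
    [0,0,-2,0,0,0,-1],
    [0,0,-1,0,0,0,-1],
    [0,0,0,0,0,5,-1],
    [0,0,0,0,0,5,-1],
    [0,0,0,0,0,5,-1],
    [0,0,0,0,0,5,-1],
    [0,0,0,0,0,5,-1],
    [0,0,0,0,0,5,-1],
    [0,0,0,0,0,5,-1],
    [0,0,0,0,0,5,-1],
    [0,0,0,0,0,0,-1],
    [0,0,0,0,0,0,-1]
  ]
}}

```text
time: 16.08
tool_pos: [0.4965, 0.2338, 0.2186]
tool_rot: [-0.0, 0.407, 0.914, -0.0]
contact_force: [-0.3, -1.0, -1.0]
gripper_width: 0.135
grasp_force: 58.5
```

```bash
python3 -c "
from h import *
avg((.5045,-.1995,.2135),0.9,2)
"
```

```text
t 16.18 mean [0.4966 0.2338 0.2187] sd [0. 0. 0.] turn [-2.00e-02 -0.00e+00  4.11e+01] shift [-43.34   0.11   0.52] g 58.5 F [ 0.1 -0.4 -0.7]
```

>>> {"fn": "move_arm", "kwargs": {
  "rows": [
    [0,0,0,0,0,5.9,-1],
    [0,0,0,0,0,5.9,-1],
    [0,0,0,0,0,5.9,-1],
    [0,0,0,0,0,5.9,-1],
    [0,0,0,0,0,5.9,-1],
    [0,0,0,0,0,5.8,-1],
    [0,0,0,0,0,5.8,-1],
    [-2,0,0,0,0,0,-1],
    [-4,0,0,0,0,0,-1],
    [-4,0,0,0,0,0,-1],
    [-4,0,0,0,0,0,-1],
    [-4,0,0,0,0,0,-1],
    [-4,0,0,0,0,0,-1],
    [-4,0,0,0,0,0,-1],
    [-4,0,0,0,0,0,-1],
    [-4,0,0,0,0,0,-1],
    [-4,0,0,0,0,0,-1],
    [-3,0,0,0,0,0,-1],
    [-2,0,0,0,0,0,-1],
    [0,0,0,0,0,0,-1]
  ]
}}

```text
time: 17.85
tool_pos: [0.5023, -0.1997, 0.2189]
tool_rot: [0.0, 0.703, 0.711, -0.001]
contact_force: [-0.6, 0.3, -1.5]
gripper_width: 0.136
grasp_force: 58.6
```

```bash
python3 -c "
from h import *
avg((.5045,-.1995,.1935),0.9,3)
"
```

```text
t 18.00 mean [ 0.5024 -0.1966  0.2187] sd [0.0001 0.0008 0.    ] turn [-0.02 -0.03 -0.16] shift [-0.29  0.2   2.52] g 58.6 F [-0.4 -0.  -0.6]
```

>>> {"fn": "move_arm", "kwargs": {
  "rows": [
    [-0.15,0.1,0.8,0,0,-0.16,-1],
    [-0.1,0.1,0.8,0,0,0,-1],
    [0,0,0.9,0,0,0,-1],
    [0,0,0,0,0,0,-1],
    [0,0,0,0,0,0,-1],
    [0,0,0,0,0,0,-1]
  ]
}}

```text
time: 18.5
tool_pos: [0.5046, -0.1982, 0.1935]
tool_rot: [-0.0, 0.701, 0.713, -0.0]
contact_force: [0.5, 0.4, -1.0]
gripper_width: 0.137
grasp_force: 58.6
```

```bash
python3 -c "
from h import *
avg((.5045,-.1995,.1935),0.9,4)
c=cam('scene'); a=cv2.resize(c[0][120:360,100:290],None,fx=2.5,fy=2.5); 
c2=cam('top'); b=cv2.resize(c2[0][230:350,400:520],None,fx=2.5,fy=2.5)
o=np.zeros((600,775,3),np.uint8); o[:a.shape[0],:a.shape[1]]=a; o[:300,475:775]=b; cv2.imwrite('pics/f.png',o)
np.savez('pics/sf.npz',*c)
C=np.array([.5045,-.1995,.15]);h=np.radians(.9);Y=np.array([-np.sin(h),np.cos(h),0]);X=np.array([np.cos(h),np.sin(h),0])
for n,p in(('top',[0,0,.039]),('bot',[0,0,-.039]),('+y',.039*Y),('-y',-.039*Y)):
  for s in(.007,-.007): print(n,s,((proj(c,C+p+s*X)-[100,120])*2.5).round(0))
"
```

```text
t 18.70 mean [ 0.5049 -0.1985  0.1942] sd [0.     0.0001 0.0001] turn [0.04 0.02 0.06] shift [-0.1  -0.04  0.07] g 58.6 F [ 0.5  0.7 -1.2]
top 0.007 [204. 224.]
top -0.007 [198. 215.]
bot 0.007 [223. 317.]
bot -0.007 [216. 308.]
+y 0.007 [266. 255.]
+y -0.007 [259. 247.]
-y 0.007 [160. 288.]
-y -0.007 [154. 279.]
```

View pics/f.png

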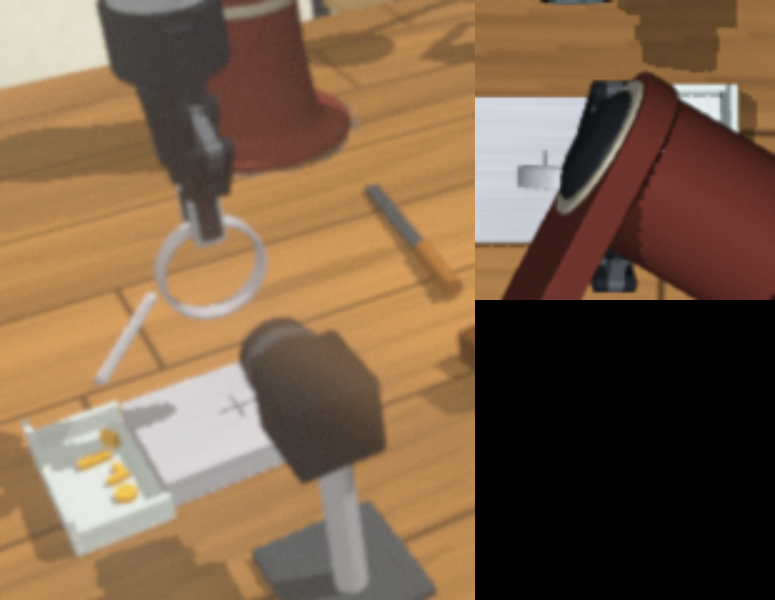

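The final view shows four offcuts in the tray (100–135, 440–495) and the ring held upright, face to the lens, at (212,267). A quick check of the ring's outline against the target comes next.

Run:
```python
from h import *
z=np.load("pics/sf.npz"); c=[z[k] for k in z.files]
hsv=cv2.cvtColor(c[0],cv2.COLOR_BGR2HSV).astype(int)
m=((hsv[...,1]<70)&(hsv[...,2]>120)).astype(np.uint8); m[:203]=0;m[252:]=0;m[:,:155]=0;m[:,215:]=0
n,l,s,ce=cv2.connectedComponentsWithStats(m); i=1+s[1:,4].argmax(); print(s[1:])
cs,h=cv2.findContours((l==i).astype(np.uint8),cv2.RETR_CCOMP,cv2.CHAIN_APPROX_NONE)
pts=cs[0][:,0,:]; print("bbox",pts.min(0),pts.max(0))
C=np.array([.5045,-.1995,.15]);h=np.radians(.9);Y=np.array([-np.sin(h),np.cos(h),0]);X=np.array([np.cos(h),np.sin(h),0])
a=np.linspace(0,2*np.pi,200)
def bb(C):
    q=np.array([proj(c,C+.039*(np.cos(t)*Y+np.sin(t)*np.array([0,0,1]))+s*X) for t in a for s in(-.007,.007)]); return q.min(0).round(1),q.max(0).round(1)
print(bb(C)); print("d/dy 5mm",bb(C+.005*Y)); print("dz",bb(C+[0,0,.005]))
```

```text
[[162 203  45  45 559]
 [155 237   8  15  57]
 [212 251   3   1   3]]
bbox [162 203] [206 247]
(array([161.1, 205.2]), array([206.6, 248. ]))
d/dy 5mm (array([163.9, 204.4]), array([209.2, 247.2]))
dz (array([160.5, 202.7]), array([206.2, 245.7]))
```

>>> {"fn": "move_arm", "kwargs": {
  "rows": [
    [-0.07,0,0.08,0,0,0,-1],
    [0,0,0,0,0,0,-1],
    [0,0,0,0,0,0,-1],
    [0,0,0,0,0,0,-1],
    [0,0,0,0,0,0,-1]
  ]
}}

```text
time: 19.22
tool_pos: [0.5047, -0.1992, 0.193]
tool_rot: [-0.0, 0.701, 0.713, -0.0]
contact_force: [-0.7, -0.1, -1.4]
gripper_width: 0.138
grasp_force: 58.6
```

```bash
python3 -c "
from h import *
avg((.5045,-.1995,.1935),0.9,4)
print(manip.job_done())
"
```

```text
t 19.42 mean [ 0.5047 -0.1992  0.193 ] sd [0. 0. 0.] turn [-0.   -0.    0.05] shift [-0.03 -0.02 -0.05] g 58.6 F [-0.2 -0.5 -0.9]
the job is handed in; nothing more can be done
None
```

I handed the job in at about 19 s: all four offcuts are in the tray, the scraper is standing upright on the bench, and the largest bangle is held within about 1 mm of the focus point by my camera measurements, face-on to the lens.

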